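# Put the cutter back in its case and click the lid shut

## Robot

A 6-joint arm with a two-finger parallel gripper is mounted at the origin on the work surface. World frame = base frame: x ahead of the robot, y to its left, z up, the work surface at z = 0. Lengths are in m, angles in rad, forces in N, time in s.
With the tool pointing down it reaches from about 0.35 to 0.975 m from the base axis. Payload 4.9 kg.
Tool frame: the origin (TCP) lies at the very end of the fingers, on their centre line; the grasp point (between the pads) lies 19 mm behind it; y points along the fingers, z is the direction in which the jaws open and shut, and the axes are right-handed (so a half turn about y gives the same grasp; the last joint's range is limited). The gripper opens to 85 mm and grips with 20 to 120 N. Pads are 22 mm wide; open, the fingers measure 114 mm over their backs; the gripper's body (76 mm by 85 mm) begins 54 mm behind the grasp point. The pads swing forward as they close: fully open they stand 13 mm farther back than shut.
Start: joints at [-1.356, 0.053, 1.613, -0, 1.476, -0.119], TCP at [0.205, -0.59, 0.231] pointing down, gripper open.
Joint ranges: [-3.01, 3.01], [-1.01, 2.22], [0.06, 2.58], [-1.02, 4.17], [0.09, 2.62], [-3.14, 3.14]. Speed limits (rad/s): [2.57, 2.57, 3.14, 3.14, 3.14, 3.14].

## Interface

Orientations are given as a rotation vector (axis times angle).
In Python, from station import ctrl gives the robot as it stands.
- The arm moves only by the tool arm_command, never from a script. Its argument "steps" is a list of rows, each a list of 3 entries, a list of its own where there are three numbers: the shift along the tool's x, y, z in m, then the turn, a rotation vector about the tool's x, y, z in degrees, then the opening, from 0 (shut) to 1 (fully open). In form: [[[dx, dy, dz], [ax, ay, az], gripper], ...]. A call has 1 to 5 rows; each row is the pose to reach, as a shift and turn from the pose measured when the call began, along the tool's axes at that moment; what a row does not reach only later rows make up. A row lasts 1/10 s, in which the tool goes at most 50 mm and 8.59 degrees, less where a joint would pass 70% of its speed; a pose out of reach is approached as far as the arm can. A call with a gripper value outside its range is refused whole. The fingers move at their own pace and stop on an object; "force" is the grip in N (left out, the last holds). Time passes only in rows, so rows that repeat a pose let the fingers close. It gives the time, the measured TCP pose, the force and the opening at its end, in the units of the state.
- ctrl.get_obs(): the state, without advancing time (a new reading comes with each control period).
- ctrl.get_image(name): name is "scene" or "side" or "wrist"; returns a dict with "img" (480x640x3 uint8, red, green, blue), "camera_matrix" (3x3 intrinsics, pixels), "k1" (the pictures are not rectified: a ray, as slopes to the right and down, at radius r is drawn at 1 + k1 r^2 times it, then the intrinsics apply), "world_from_camera" (4x4, takes a point from camera to world coordinates). Camera axes: x right, y up, looking along -z (the intrinsics and any distortion apply to the point x, -y, -z); pixel columns grow to the right and rows downward; lengths in m; the calibration is good to about 2 mm. A picture is of the moment at which its call begins. There is no depth.
- ctrl.finish_job(): hands the job in, once; it reports no verdict.
Trained networks look in a picture, given as the dict that the camera call returned (one of the last four; its "shot" number tells which), for a name from the list of things; names that differ only in an ending like _2 or _b are one class to them, and where a whole thing is asked for, a point or a joint stands for the part that bears it (a point fixed in the world has none). Each returns a list of dicts, best first, with "confidence" (0 to 1); they miss things now and then, are a little off and sometimes report something else, mostly with a low value. They report only what shows in the picture. A call takes as long as a camera call. They do not tell look-alikes from the thing itself.
- ctrl.boxes_of(picture, name): "position" ([row, column] in pixels, amid what is visible of it).
The state is a dict: "t": time; "q": joint angles; "dq": joint speeds; "effort": joint torques, N m; "tool_pos": TCP position; "tool_rot": TCP orientation; "contact_force": force on the tool from outside, world axes, zero at the start; "wrist_torque": the same for the moment, N m; "opening": finger opening in m.
Only numpy, scipy, OpenCV 4.12 (cv2) and the standard library are available. Lean on these libraries where they do the work, as an engineer would, in place of code of your own. Each camera call takes 0.05 s, during which the arm holds its last target.

## Task

Take the loose boring cutter out of its wooden stand and push it fully home in the empty hole of the open case. Then swing the lid over and gently press its free edge down past the spring catch until it clicks and stays shut; the thin lid cracks if it is pushed with more than 22 N. Leave the other things on the bench alone.

Things in the scene. Friction and masses are not known exactly. Their poses are not given: they have to be found in the camera images.
- case: Dark-wood cutter case, fixed to the bench, 130 (its x) x 190 (its y) x 50 mm high without lid. Origin: centre of the underside, z up. Lid hinged on the +x top edge; steel spring catch at the middle of the -x side, reaching 20 mm out, 72 to 84 mm up. Fixed cutters (heads 24 mm wide, 18 mm high) at (-12, +-68), (40, +-68) mm; 17 mm rubber studs at (-57, +-85) mm; empty hole at (-12, 0) mm.
- empty_hole (a point): Centre of the mouth of the empty hole, in the top face of the case block, 50 mm above the bench: 12 mm across with a 2 mm chamfer, 45 mm deep, vertical. Axes as the case.
- stand: Plain plywood block 75 x 75 x 60 mm high, fixed to the bench, with a hole like the case's in the middle of its top, in which the cutter stands. Origin: centre of its underside.
- cutter: The loose steel boring cutter, about 0.14 kg, standing shank down in the stand: shank 10 mm across and 42 mm long, then a plain round head 30 mm across and 20 mm high (a 3 mm spur on top). Origin: centre of the shank's lower end; z points up along the shank to the head. Fully home, the head's flat underside rests on the block, so the origin lies 42 mm below the hole's mouth.
- lid (a joint): Angle of the case's lid, rad: 0 shut, grows as it opens; starts at 1.6 to 1.9 (upright, leaning back; stop at 1.95). Stiff hinge, 0.14 N m: stays where left. Thin wooden cover, 130 mm from hinge to free edge, 190 mm along the hinge; outer face flat, 35 mm above the hinge line when shut. At about 0.06 to 0.15 its steel nose comes to rest on the catch. Latched it reads -0.05 to 0.05.
- lid_edge (a point): Middle of the lid's free edge, on its outer face; moves with the lid: 130 mm from the hinge line and 35 mm above it when shut (85 mm over the bench). From rest on the catch it must go down about 12 mm more, against 4 to 12 N here (more if pressed nearer the hinge), until the catch snaps over the nose below it; rubber studs push it back up if it has not caught.
- lid_hinge (a point): Middle of the lid's hinge line, 65 mm along +x from the case's centre, 50 mm above the bench; the hinge line runs along the case's y. Turns with the lid.
- catch (a joint): How far the sprung catch is pushed outward, m: 0 at rest, about 0.004 as the lid's nose passes, 0 again once snapped over it (or before the nose arrives). Fitted by hand: the height of the snap differs by up to 6 mm up or down from case to case and is not measured. About 2 mm after the snap the nose meets a hard stop, where the force climbs steeply.
- tape_roll: Roll of masking tape, 90 mm across, 24 mm high, lying flat; bystander.
- offcut: Pale timber offcut 45 x 120 x 22 mm; bystander.
- glue: Glue bottle 56 mm across, 150 mm high, standing; bystander.
There are look-alikes about, which are no part of the job. Of the things that look like the case, the largest one is meant.

How it is judged:
On the way, in this order (a step that is already met when the one before it is completed fails the run):
1. the cutter stands fully home in the case's empty hole, let go, with the lid still open (z of cutter in the frame of empty_hole between -0.047 and -0.038 m and horizontal distance between cutter and empty_hole below 0.004 m and angle between cutter's own z axis and vertical below 0.12 rad and value of joint lid above 0.9 rad and contact force between the fingers and cutter below 0.3 N), for 0.2 s.
2. the lid is swung down onto its catch (value of joint lid below 0.2 rad), for 0.1 s.
At the end, for the whole second after the job is handed in: The cutter is fully home in the case (origin 38 to 47 mm below the hole's mouth, within 4 mm of its axis, upright within 0.12 rad); the lid is shut and at rest below 0.055 rad with the catch sprung back over its nose (catch below 0.8 mm) (z of cutter in the frame of empty_hole between -0.047 and -0.038 m and horizontal distance between cutter and empty_hole below 0.004 m and angle between cutter's own z axis and vertical below 0.12 rad and value of joint lid below 0.055 rad and value of joint catch below 0.0008 m and velocity of joint lid between -0.05 and 0.05 rad/s and linear speed of cutter below 0.02 m/s); the robot touches nothing.
It fails at once if the lid is pushed with more than 22 N (contact force between any of the fingers, the arm and lid above 22 N).
It fails at once if a bystander is moved more than 30 mm (distance of any of tape_roll, offcut, glue from where it was at the start of the episode above 0.03 m).
It also fails if it takes over 67 s, if anything falls off the work surface, if the arm or the gripper's body presses on something with over 40 N, if the wrist force passes 120 N, or if a joint passes its speed limit or range.

## Working session

There is one attempt and no reset: what is moved stays moved. The work goes in short steps, Python scripts to look and compute and a tool call to move; the robot and the scene stay as the last step left them, time stands still between calls to the robot, and variables do not carry over. Pictures are saved under pics/ and viewed, and the job is handed in when it is done.

Besides the shell and the picture viewer there is one more tool, called by a JSON object that holds its "method" and its "body", one argument or row to a line. arm_command: Moves the arm, as the interface text tells. Its arguments: {"type":"object","properties":{"steps":{"type":"array"},"force":{"type":"number"}},"required":["steps"]}

```bash
ls; mkdir -p pics
python3 - <<'E'
from station import ctrl
import cv2,json
o=ctrl.get_obs()
print(o)
for n in ["scene","side","wrist"]:
    p=ctrl.get_image(n); cv2.imwrite(f"pics/{n}0.png",p["img"][:,:,::-1])
    print(n,p["camera_matrix"],p["k1"],p["world_from_camera"])
    for k in ["case","empty_hole","stand","cutter","lid","lid_edge","lid_hinge","catch","tape_roll","offcut","glue"]:
        try: print(k,[(x["position"],round(x["confidence"],2)) for x in ctrl.boxes_of(p,k)])
        except Exception as e: print(k,e)
E
```

```text
pics
{'t': 0.0, 'q': array([-1.35602692e+00,  5.33728663e-02,  1.61432007e+00,  1.11680233e-05,
        1.47600583e+00, -1.18994055e-01]), 'dq': array([-0.00079657,  0.00021693, -0.0003832 ,  0.00032027,  0.00109875,
       -0.00036543]), 'effort': array([-5.55488041e-04, -3.93683732e+01, -3.70177674e+01, -1.65311676e-04,
        6.93955051e-03,  9.85788347e-06]), 'tool_pos': array([ 0.20462112, -0.58988222,  0.23003753]), 'tool_rot': array([-0.34382101,  2.04273887, -2.03838456]), 'contact_force': array([-0.52871955, -0.77271793, -1.22841742]), 'wrist_torque': array([0.00516511, 0.02596889, 0.00152346]), 'opening': 0.08531629676926067}
scene [[470.32472055   0.         319.56725346]
 [  0.         470.32472055 236.64028577]
 [  0.           0.           1.        ]] -0.02806445335079329 [[-0.3773566  -0.76558963  0.52103216  1.10941555]
 [ 0.92602356 -0.31746288  0.2042001   0.27922565]
 [ 0.00907489  0.55954431  0.82875075  0.96193727]
 [ 0.          0.          0.          1.        ]]
case [([216.9, 441.8], 0.76), ([229.0, 328.8], 0.73), ([154.1, 257.9], 0.58)]
empty_hole [([230.
[... 1412 characters left out ...]
1), ([387.7, 310.1], 0.56)]
catch [([276.1, 281.7], 0.59), ([190.9, 200.2], 0.56), ([412.9, 149.7], 0.52)]
tape_roll [([274.8, 453.4], 0.69), ([227.6, 296.0], 0.62)]
offcut [([375.6, 472.2], 0.66)]
glue [([134.1, 280.3], 0.75)]
wrist [[363.60876131   0.         322.66728439]
 [  0.         363.60876131 243.43564818]
 [  0.           0.           1.        ]] -0.019168727844451738 [[ 0.32738484  0.90248021  0.27990828  0.27586187]
 [-0.94489051  0.31301721  0.09592782 -0.56624166]
 [-0.00104315 -0.29588799  0.95522207  0.37429544]
 [ 0.          0.          0.          1.        ]]
case []
empty_hole []
stand []
cutter []
lid []
lid_edge []
lid_hinge []
catch []
tape_roll []
offcut []
glue []
```

View pics/scene0.png

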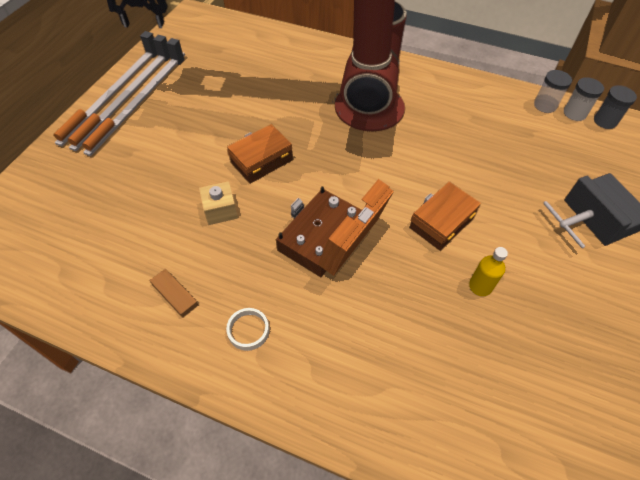

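View pics/side0.png

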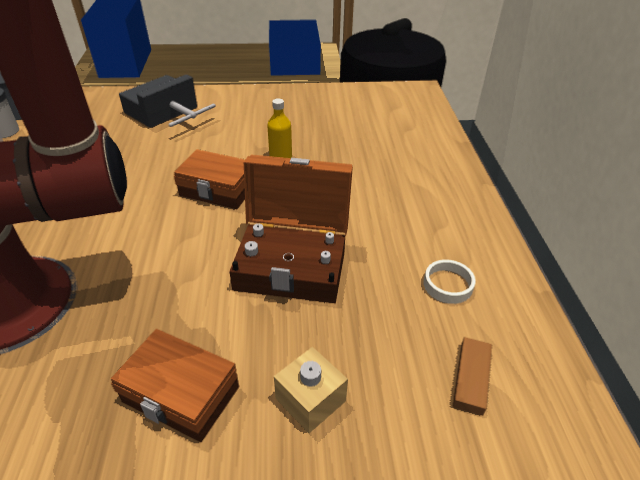

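Scene and side both show the open case mid-bench (hole about (289,257) in side and (318,222) in scene), with its hinge on the far (+y) side. The cutter is in the stand at (311,372) in side and (216,191) in scene. I'll crop in for accuracy.

Run:
```python
import cv2
a=cv2.imread("pics/scene0.png")
s=cv2.imread("pics/side0.png")
cv2.imwrite("pics/a1.png",cv2.resize(a[170:290,180:400],None,fx=3.6,fy=3.6,interpolation=cv2.INTER_CUBIC))
cv2.imwrite("pics/s1.png",cv2.resize(s[150:310,220:370],None,fx=3.7,fy=3.7,interpolation=cv2.INTER_CUBIC))
cv2.imwrite("pics/s2.png",cv2.resize(s[340:440,260:360],None,fx=5,fy=5,interpolation=cv2.INTER_CUBIC))
```

```text
(no output)
```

View pics/a1.png

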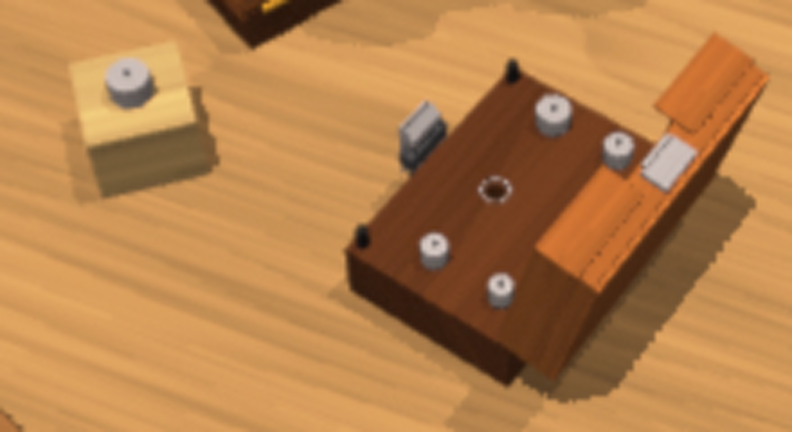

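View pics/s1.png

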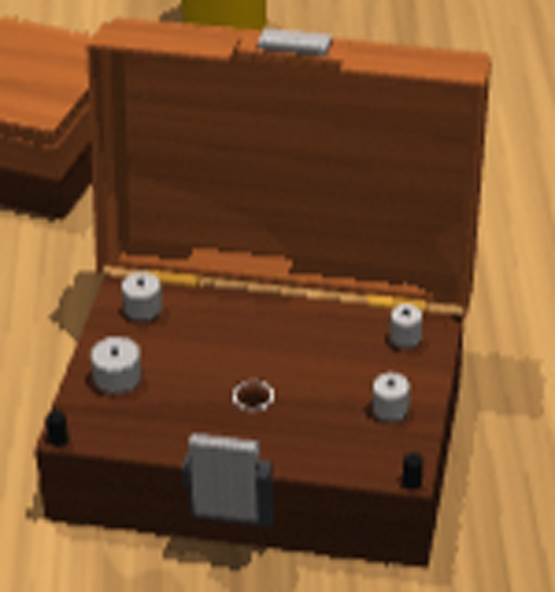

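View pics/s2.png

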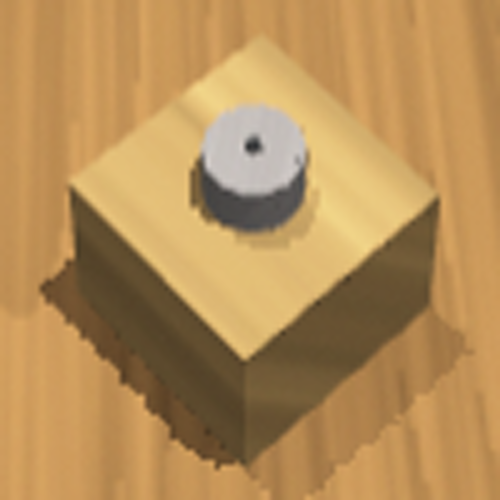

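```bash
cat > h.py <<'E'
import numpy as np,cv2
from scipy.optimize import least_squares
C={"scene":(470.32472055,319.56725346,236.64028577,-0.02806445335079329,np.array([[-0.3773566,-0.76558963,0.52103216,1.10941555],[0.92602356,-0.31746288,0.2042001,0.27922565],[0.00907489,0.55954431,0.82875075,0.96193727]])),
"side":(503.11974704,320.48687443,241.852476,0.023242984538479963,np.array([[0.99732432,0.03916297,-0.061729,0.50137851],[-0.07195424,0.67505363,-0.73425145,-0.62285141],[0.01291492,0.73672849,0.67606534,0.68745703]]))}
def proj(cam,P):
    f,cx,cy,k,T=C[cam] if isinstance(cam,str) else cam
    c=(np.atleast_2d(P)-T[:,3])@T[:,:3]
    s=np.stack([c[:,0]/-c[:,2],-c[:,1]/-c[:,2]],1); s=s*(1+k*(s**2).sum(1,keepdims=True))
    return s*f+[cx,cy]
def camof(p):
    K=p["camera_matrix"]; return (K[0,0],K[0,2],K[1,2],p["k1"],np.array(p["world_from_camera"])[:3])
def onplane(cam,uv,z):
    return least_squares(lambda a:(proj(cam,[[a[0],a[1],z]])[0]-uv),[.5,0]).x
def casept(q,p):
    c,s=np.cos(q[2]),np.sin(q[2]); p=np.atleast_2d(p)
    return np.stack([q[0]+c*p[:,0]-s*p[:,1],q[1]+s*p[:,0]+c*p[:,1],p[:,2]],1)
E
python3 - <<'E'
from h import *
def m(f,ox,oy,L): return (np.array(L)+.5)/f-.5+[ox,oy]
zt=.0705
P=np.array([[-12,0,50],[-12,68,zt*1e3],[40,68,zt*1e3],[-12,-68,zt*1e3],[40,-68,zt*1e3],[-57,85,67],[-57,-85,67]])/1e3
A=m(3.6,180,170,[(495,188),(553,104),(619,139),(434,241),(501,282),(512,63),(362,229)])
S=m(3.7,220,150,[(253,395),(115,351),(141,283),(391,383),(406,313),(56,413),(411,457)])
for use in ("scene","side","both"):
    def r(q):
        o=[]
        if use!="side":o.append(proj("scene",casept(q,P))-A)
        if use!="scene":o.append(proj("side",casept(q,P))-S)
        return np.concatenate(o).ravel()
    R=least_squares(r,[.45,0,1.5]); print(use,R.x,np.round(R.fun.reshape(-1,2),1).tolist())
q=R.x
print("hole",casept(q,[[-.012,0,.05]]),"hinge",casept(q,[[.065,0,.05]]))
ca=m(3.6,180,170,[(127,74)])[0];cs=m(5,260,340,[(253,146)])[0]
for z in(.08,.083):print(z,onplane("scene",ca,z),onplane("side",cs,z))
t=least_squares(lambda p:np.r_[proj("scene",p)[0]-ca,proj("side",p)[0]-cs],[.5,-.2,.08]);print(t.x,t.fun)
# lid corners/edge: noses; edge from pictures
# stand corners z=.06
for c in [(262,36),(438,198),(245,358),(70,185)]: print("stand",onplane("side",m(5,260,340,[c])[0],.06))
for c in [(70,62),(176,42),(198,122),(90,145)]: print("standA",onplane("scene",m(3.6,180,170,[c])[0],.06))
print("glue",onplane("scene",(485,290),0.0),"tape",onplane("scene",(248,329),.01),"offcut",onplane("scene",(174,292),.02))
# lid edge
for th in(1.6,1.7,1.8,1.9):
    # local shut offsets from hinge (-.13,+.035)
    dx=-.13*np.cos(th)+.035*np.sin(th); dz=.13*np.sin(th)+.035*np.cos(th)
    Q=np.array([[.065+dx,y,.05+dz] for y in(.095,-.095)])
    print(th,proj("side",casept(q,Q)),proj("scene",casept(q,Q)))
print(m(3.7,220,150,[(110,22),(490,52)]),m(3.6,180,170,[(768,75),(597,292)]))
E
```

```text
scene [0.50225865 0.04523285 1.35194606] [[0.0, 0.3], [0.0, 0.0], [-0.2, 0.1], [0.0, 0.1], [0.1, -0.3], [0.1, -0.3], [-0.1, -0.0]]
side [0.50057286 0.04473825 1.34049992] [[-0.0, 0.4], [-0.2, -0.4], [-0.0, -0.6], [-0.1, -0.1], [0.1, -0.4], [-0.2, 0.5], [0.4, 0.5]]
both [0.50102981 0.04492185 1.34589424] [[0.1, -0.1], [0.3, -0.3], [-0.0, -0.1], [-0.0, -0.5], [-0.0, -0.8], [0.4, -0.7], [-0.1, -0.7], [0.2, 0.3], [0.1, -0.4], [0.1, -0.6], [0.3, -0.3], [0.3, -0.6], [0.1, 0.6], [0.8, 0.3]]
hole [[0.49835368 0.03322406 0.05      ]] hinge [[0.51552552 0.10828489 0.05      ]]
0.08 [ 0.52633885 -0.22348097] [ 0.52357874 -0.22421372]
0.083 [ 0.52832225 -0.22177096] [ 0.5234691  -0.22618244]
[ 0.52403108 -0.22373451  0.07879859] [ 0.4633845  -0.39280916  0.3036419   0.17429077]
stand [ 0.52917603 -0.17309649]
stand [ 0.5757983  -0.23148242]
stand [ 0.51841527 -0.27687356]
stand [ 0.47158484 -0.22056947]
standA [ 0.51879029 -0.27662906]
standA [ 0.4746644  -0.21753669]
standA [ 0.5315315 -0.1700199]
standA [ 0.57642273 -0.22749134]
glue [0.49599536 0.45115359] tape [ 0.79260359 -0.00720867] offcut [ 0.78046119 -0.19740726]
1.6 [[247.61603904 156.4136864 ]
 [351.09766651 166.53608456]] [[386.04927713 183.29432418]
 [337.57744309 242.65477985]]
1.7 [[249.58969973 154.77090274]
 [351.71887105 164.72069644]] [[390.8030556  187.23283093]
 [342.77004267 246.98040399]]
1.8 [[251.49630801 153.88655781]
 [352.25589566 163.67899749]] [[395.27249555 191.43147118]
 [347.71198314 251.5142299 ]]
1.9 [[253.31744824 153.74023398]
 [352.70618674 163.39114326]] [[399.3983763  195.83308667]
 [352.33593922 256.19311917]]
[[249.36486486 155.58108108]
 [352.06756757 163.68918919]] [[392.97222222 190.47222222]
 [345.47222222 250.75      ]]
```

Run:
```python
from h import *
from station import ctrl
from scipy.spatial.transform import Rotation as R
o=ctrl.get_obs(); M=R.from_rotvec(o["tool_rot"]).as_matrix(); print(M.round(3))
print("cam in tool",M.T@(np.array([0.27586187,-0.56624166,0.37429544])-o["tool_pos"]))
print("delta",M.T@(np.array([.5240,-.224,.20])-o["tool_pos"]), np.degrees(np.arctan2(M[1,2],M[0,2])))
```

```text
[[-0.945  0.     0.328]
 [-0.328  0.    -0.945]
 [-0.    -1.    -0.   ]]
cam in tool [-0.07512192 -0.14298076  0.00038016]
delta [-0.42168065  0.03132016 -0.24168806] -70.87744850064352
```

{"method": "arm_command", "body": {
  "steps": [
    [[-0.42, 0.03, -0.242], [0, 32, 0], 1],
    [[-0.42, 0.03, -0.242], [0, 32, 0], 1],
    [[-0.42, 0.03, -0.242], [0, 32, 0], 1],
    [[-0.42, 0.03, -0.242], [0, 32, 0], 1],
    [[-0.42, 0.03, -0.242], [0, 32, 0], 1]
  ]
}}

```text
t: 2.3
tool_pos: [0.3676, -0.4024, 0.2162]
tool_rot: [-0.24, -2.101, 2.102]
contact_force: [1.0, -0.5, -0.5]
opening: 0.0853
```

```bash
cat > d.py <<'E'
import sys,numpy as np
from station import ctrl
from scipy.spatial.transform import Rotation as R
def go(target,az):
    o=ctrl.get_obs(); M=R.from_rotvec(o["tool_rot"])
    a=np.radians(az); z=np.array([np.cos(a),np.sin(a),0]); y=np.array([0,0,-1.]); x=np.cross(y,z)
    D=R.from_matrix(np.stack([x,y,z],1))
    print("t",round(o["t"],2),"pos",o["tool_pos"].round(4),"F",o["contact_force"].round(2),"op",round(o["opening"],4))
    print("shift",M.inv().apply(np.array(target)-o["tool_pos"]).round(4),"turn",np.degrees((M.inv()*D).as_rotvec()).round(2))
if __name__=="__main__": 
    v=[float(x) for x in sys.argv[1:]]; go(v[:3],v[3])
E
python3 d.py .524 -.224 .15 -102.9
```

```text
t 2.3 pos [ 0.3676 -0.4024  0.2162] F [ 0.96 -0.47 -0.47] op 0.0853
shift [-0.1122  0.0661 -0.2091] turn [-0.02 -0.11 -0.04]
```

{"method": "arm_command", "body": {
  "steps": [
    [[-0.112, 0.066, -0.209], [0, 0, 0], 1],
    [[-0.112, 0.066, -0.209], [0, 0, 0], 1],
    [[-0.112, 0.066, -0.209], [0, 0, 0], 1],
    [[-0.112, 0.066, -0.209], [0, 0, 0], 1],
    [[-0.112, 0.066, -0.209], [0, 0, 0], 1]
  ]
}}

```text
t: 2.8
tool_pos: [0.525, -0.2223, 0.1499]
tool_rot: [-0.241, -2.101, 2.103]
contact_force: [-1.1, 0.4, 0.6]
opening: 0.0854
```

{"method": "arm_command", "body": {
  "steps": [
    [[0, 0, 0], [0, 0, 0], 1],
    [[0, 0, 0], [0, 0, 0], 1]
  ]
}}

```text
t: 3.0
tool_pos: [0.5252, -0.2212, 0.1494]
tool_rot: [-0.237, -2.102, 2.104]
contact_force: [-0.5, -0.4, 0.4]
opening: 0.0855
```

```bash
python3 - <<'E'
from h import *
from station import ctrl
p=ctrl.get_image("wrist"); cv2.imwrite("pics/w1.png",p["img"][:,:,::-1]); c=camof(p)
print([(b["position"],b["confidence"]) for b in ctrl.boxes_of(p,"cutter")])
print(proj(c,[[.524,-.224,.08]]),proj(c,[[.524,-.224,.083]]))
np.save("wcam.npy",np.array(c,dtype=object),allow_pickle=True)
E
python3 d.py .524 -.224 .063 -102.9
```

```text
[([253.5, 329.8], 0.62)]
[[326.78911094 258.88690304]] [[326.84206693 260.5378378 ]]
t 3.1 pos [ 0.5248 -0.2231  0.1504] F [ 0.11 -0.06  0.3 ] op 0.0854
shift [0.0008 0.0874 0.001 ] turn [-0.08 -0.13 -0.11]
```

View pics/w1.png

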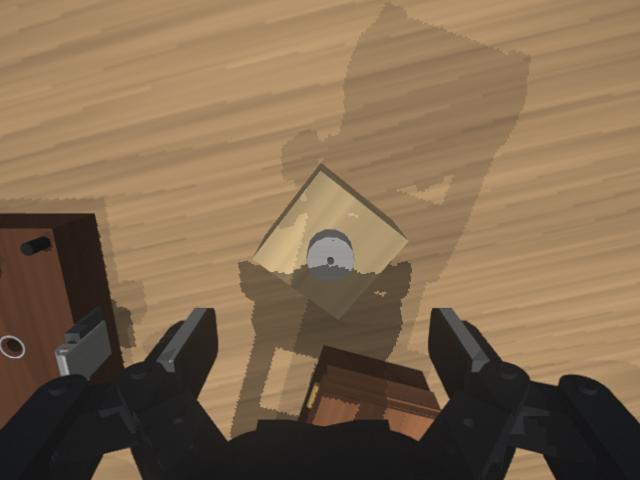

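The wrist view shows the cutter spur at (331,261), between the pads and about 4 px right of my prediction, so I'll shift y by 2 mm. Descending.

{"method": "arm_command", "body": {
  "steps": [
    [[0.001, 0.045, 0.0025], [0, 0, 0], 1],
    [[0.001, 0.07, 0.0025], [0, 0, 0], 1],
    [[0.001, 0.086, 0.0025], [0, 0, 0], 1],
    [[0.001, 0.086, 0.0025], [0, 0, 0], 1],
    [[0.001, 0.086, 0.0025], [0, 0, 0], 1]
  ]
}}

```text
t: 3.6
tool_pos: [0.5238, -0.2265, 0.0655]
tool_rot: [-0.245, -2.099, 2.104]
contact_force: [-0.1, 0.0, 0.9]
opening: 0.0854
```

{"method": "arm_command", "body": {
  "steps": [
    [[0, 0, 0], [0, 0, 0], 0.45],
    [[0, 0, 0], [0, 0, 0], 0.45],
    [[0, 0, 0], [0, 0, 0], 0.45]
  ],
  "force": 40
}}

```text
t: 3.9
tool_pos: [0.5246, -0.227, 0.067]
tool_rot: [-0.247, -2.099, 2.106]
contact_force: [0.3, -0.4, 0.4]
opening: 0.0437
```

```bash
python3 - <<'E'
from h import *
from station import ctrl
p=ctrl.get_image("wrist"); cv2.imwrite("pics/w2.png",p["img"][:,:,::-1])
p=ctrl.get_image("side"); cv2.imwrite("pics/s3.png",cv2.resize(p["img"][300:440,220:400,::-1],None,fx=4,fy=4))
E
python3 d.py .524 -.2255 .063 -102.9
```

```text
t 4.0 pos [ 0.5241 -0.2266  0.0662] F [ 0.76 -0.03 -0.49] op 0.0383
shift [ 0.0004  0.0032 -0.0011] turn [-0.13 -0.19 -0.25]
```

View pics/w2.png

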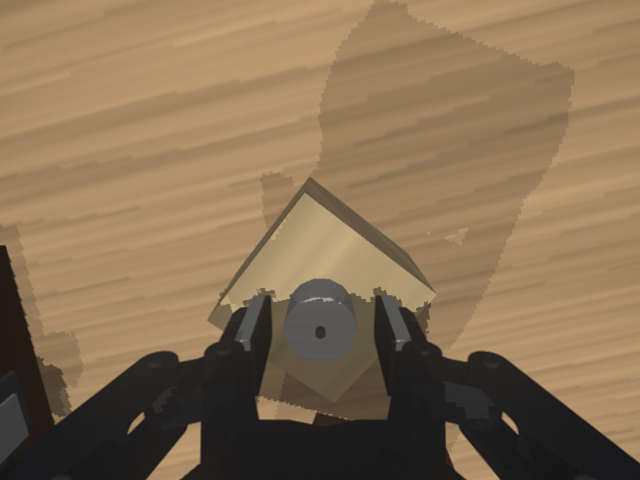

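View pics/s3.png

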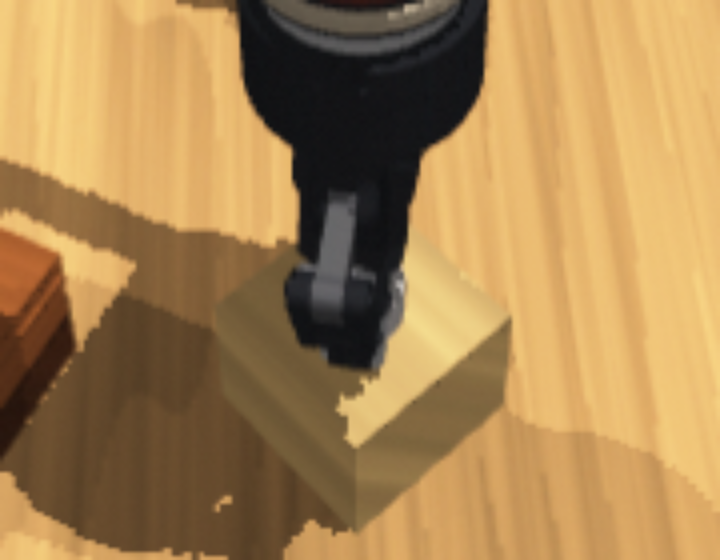

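Run:
```python
from h import *
from station import ctrl
p=ctrl.get_image("wrist"); c=camof(p); o=ctrl.get_obs()
x,y,_=o["tool_pos"];print(o["tool_pos"])
for z in(.08,.083):
  print(proj(c,[[x,y,z],[x+.005,y,z]]), onplane(c,(320,332),z))
p=ctrl.get_image("side")
cs=camof(p)
print((proj(cs,[[x,y,.07],[x-.223*.02,y-.975*.02,.07],[x-.223*.03,y-.975*.03,.075],[.524,-.2255,.08]])-[220,300])*4)
```

```text
[ 0.52402002 -0.22653776  0.06601396]
[[321.57576905 327.59267597]
 [318.71130346 316.72363033]] [ 0.5222142  -0.22546345]
[[321.56475886 331.50092438]
 [318.64232008 320.45380775]] [ 0.52394363 -0.22588729]
[[362.44721656 296.95634105]
 [352.77403397 346.92893037]
 [347.70619277 364.83448568]
 [362.21372875 278.31071365]]
```

Jaws are centred on the head to within about 1 mm. Going 3 mm lower and closing.

{"method": "arm_command", "body": {
  "steps": [
    [[0, 0.003, 0], [0, 0, 0], 0.45],
    [[0, 0.003, 0], [0, 0, 0], 0.2],
    [[0, 0.003, 0], [0, 0, 0], 0.2],
    [[0, 0.003, 0], [0, 0, 0], 0.2],
    [[0, 0.003, 0], [0, 0, 0], 0.2]
  ],
  "force": 40
}}

```text
t: 4.6
tool_pos: [0.5237, -0.2263, 0.0625]
tool_rot: [-0.244, -2.1, 2.104]
contact_force: [0.6, 0.2, -1.7]
opening: 0.0285
```

Run:
```python
from h import *
from station import ctrl
p=ctrl.get_image("wrist"); cv2.imwrite("pics/w3.png",p["img"][:,:,::-1]); c=camof(p); o=ctrl.get_obs()
x,y,_=o["tool_pos"];print(o["tool_pos"],o["opening"],o["contact_force"],o["wrist_torque"])
print(proj(c,[[x,y,.083]]))
```

```text
[ 0.5237049  -0.22633595  0.06246453] 0.028098944599500433 [ 0.51893128 -0.81540032 -1.02450999] [-0.02420676  0.01639601  0.05425622]
[[321.65596393 336.37368839]]
```

View pics/w3.png

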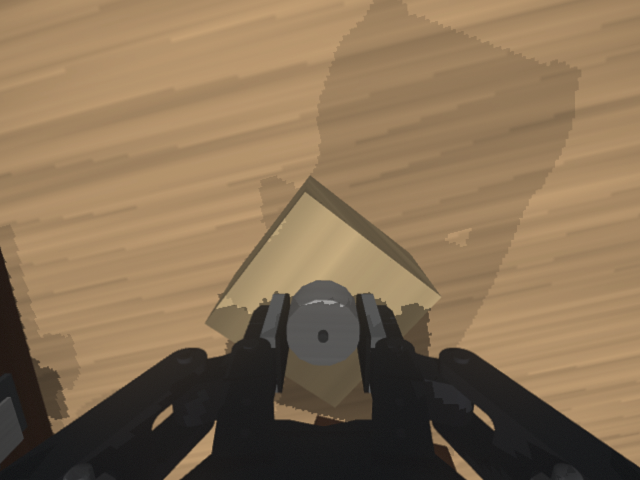

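{"method": "arm_command", "body": {
  "steps": [
    [[0, 0, 0], [0, 0, 0], 0.1],
    [[0, 0, 0], [0, 0, 0], 0.1],
    [[0, -0.01, 0], [0, 0, 0], 0.1],
    [[0, -0.03, 0], [0, 0, 0], 0.1]
  ],
  "force": 50
}}

```text
t: 5.05
tool_pos: [0.5226, -0.2256, 0.0912]
tool_rot: [-0.241, -2.1, 2.101]
contact_force: [0.8, -0.1, -1.8]
opening: 0.0283
```

{"method": "arm_command", "body": {
  "steps": [
    [[0, -0.03, 0], [0, 0, 0], 0.1],
    [[0, -0.07, 0], [0, 0, 0], 0.1],
    [[0, -0.07, 0], [0, 0, 0], 0.1]
  ]
}}

```text
t: 5.35
tool_pos: [0.5261, -0.2275, 0.1691]
tool_rot: [-0.254, -2.099, 2.112]
contact_force: [1.0, -0.4, -0.7]
opening: 0.0283
```

```bash
python3 - <<'E'
from h import *
from station import ctrl
p=ctrl.get_image("wrist"); cv2.imwrite("pics/w4.png",p["img"][:,:,::-1]); c=camof(p); o=ctrl.get_obs()
x,y,z=o["tool_pos"];print(o["tool_pos"],o["opening"],o["contact_force"],o["wrist_torque"])
print(proj(c,[[x,y,z+.0205]]))
p=ctrl.get_image("side"); cv2.imwrite("pics/s4.png",cv2.resize(p["img"][260:440,220:400,::-1],None,fx=3.3,fy=3.3))
E
python3 d.py .4984 .0332 .165 -102.9
```

```text
[ 0.52471549 -0.22678157  0.16599252] 0.027828361226211275 [ 0.38607856 -0.08219535 -1.29935098] [ 0.01808252 -0.0021432  -0.02301771]
[[320.67510127 335.07355913]]
t 5.45 pos [ 0.5233 -0.226   0.1632] F [-0.27  0.19 -2.11] op 0.0283
shift [ 0.083  -0.0025 -0.2468] turn [-0.1  -0.19 -0.2 ]
```

View pics/w4.png

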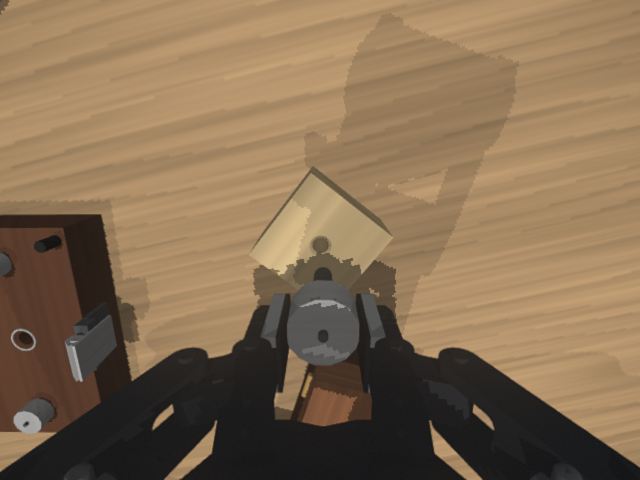

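View pics/s4.png

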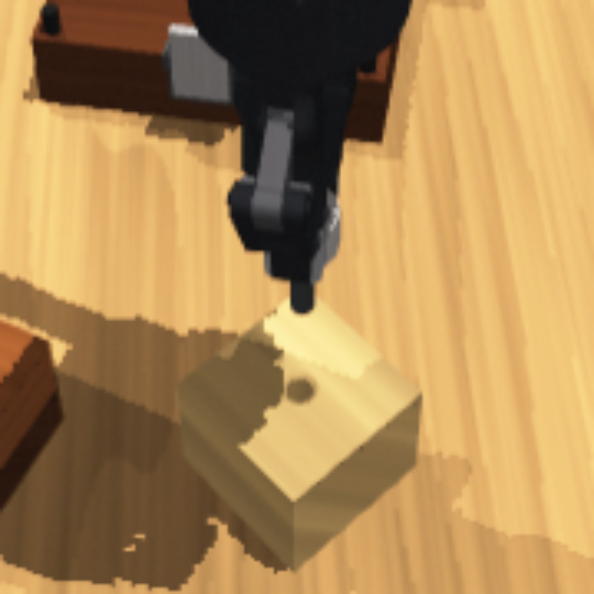

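Held: opening is 28 mm, the shank is visible, and the stand hole is empty. Moving above the case hole.

{"method": "arm_command", "body": {
  "steps": [
    [[0.016, -0.003, -0.047], [0, 0, 0], 0.1],
    [[0.033, -0.003, -0.095], [0, 0, 0], 0.1],
    [[0.05, -0.003, -0.143], [0, 0, 0], 0.1],
    [[0.066, -0.003, -0.19], [0, 0, 0], 0.1],
    [[0.08, -0.003, -0.235], [0, 0, 0], 0.1]
  ]
}}

```text
t: 5.95
tool_pos: [0.4967, 0.023, 0.1635]
tool_rot: [-0.241, -2.098, 2.102]
contact_force: [0.1, -0.1, -1.6]
opening: 0.0278
```

{"method": "arm_command", "body": {
  "steps": [
    [[0, 0, 0], [0, 0, 0], 0.1],
    [[0, 0, 0], [0, 0, 0], 0.1]
  ]
}}

```text
t: 6.15
tool_pos: [0.4952, 0.0241, 0.1616]
tool_rot: [-0.234, -2.097, 2.103]
contact_force: [0.8, 0.4, -1.5]
opening: 0.0281
```

```bash
python3 d.py .4984 .0332 .115 -102.9
```

```text
t 6.15 pos [0.4952 0.0241 0.1616] F [ 0.79  0.39 -1.53] op 0.0281
shift [-0.0012  0.0465 -0.0098] turn [-0.17 -0.05  0.2 ]
```

{"method": "arm_command", "body": {
  "steps": [
    [[-0.001, 0, -0.01], [0, 0, 0], 0.1],
    [[-0.001, 0.03, -0.01], [0, 0, 0], 0.1],
    [[-0.001, 0.05, -0.01], [0, 0, 0], 0.1],
    [[-0.001, 0.05, -0.01], [0, 0, 0], 0.1],
    [[-0.001, 0.05, -0.01], [0, 0, 0], 0.1]
  ]
}}

```text
t: 6.65
tool_pos: [0.4982, 0.0327, 0.1113]
tool_rot: [-0.235, -2.096, 2.101]
contact_force: [1.0, -0.7, -1.1]
opening: 0.0281
```

```bash
python3 - <<'E'
from h import *
from station import ctrl
P=[]
for i in range(6):
    p=ctrl.get_image(["scene","side","wrist"][i%3]); P.append(ctrl.get_obs()["tool_pos"])
    if i<3:
        n=["scene","side","wrist"][i%3]; I=p["img"][:,:,::-1]
        I={"scene":I[150:290,240:420],"side":I[180:300,210:370],"wrist":I}[n]
        cv2.imwrite(f"pics/{n}5.png",I if n=="wrist" else cv2.resize(I,None,fx=4,fy=4,interpolation=cv2.INTER_CUBIC))
        c=camof(p)
        print(n,proj(c,[[*P[-1][:2],P[-1][2]-.0445],[.4984,.0332,.05],[*P[-1][:2],P[-1][2]+.0185]]))
print(np.round(P,4))
E
python3 d.py .4984 .0332 .095 -102.9
```

```text
scene [[317.02751643 217.43398078]
 [317.25388599 221.74000906]
 [317.1567083  200.80682775]]
side [[288.49181245 249.40325875]
 [288.27805995 256.67482389]
 [287.37856208 222.53519744]]
wrist [[321.56694922 273.00355143]
 [321.62312268 263.03717469]
 [321.3994548  333.86744628]]
[[0.499  0.0328 0.1124]
 [0.4993 0.0329 0.1129]
 [0.4994 0.033  0.1131]
 [0.4994 0.0331 0.1132]
 [0.4992 0.0332 0.113 ]
 [0.499  0.0333 0.1127]]
t 6.95 pos [0.499  0.0333 0.1127] F [ 0.07 -1.63 -2.61] op 0.0279
shift [0.0005 0.0177 0.0002] turn [-0.15 -0.07  0.08]
```

View pics/scene5.png

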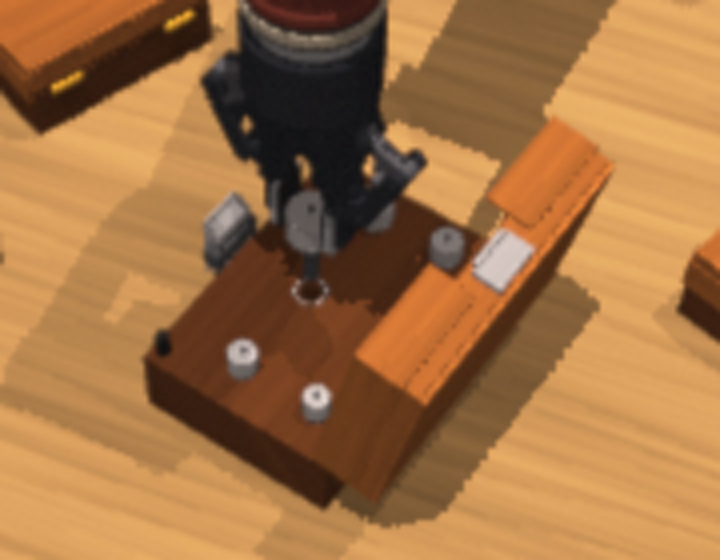

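View pics/side5.png

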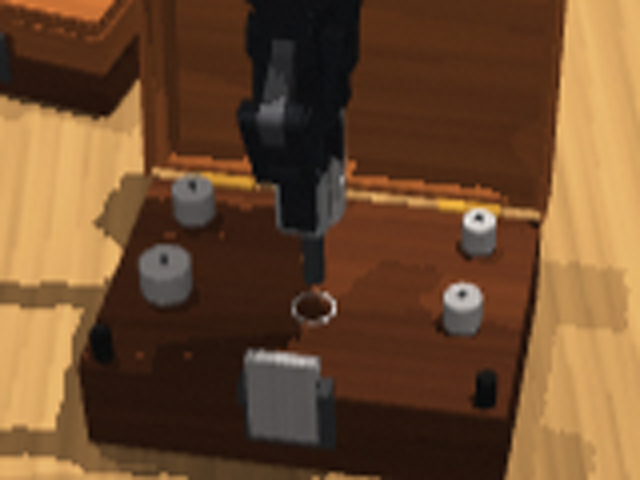

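View pics/wrist5.png

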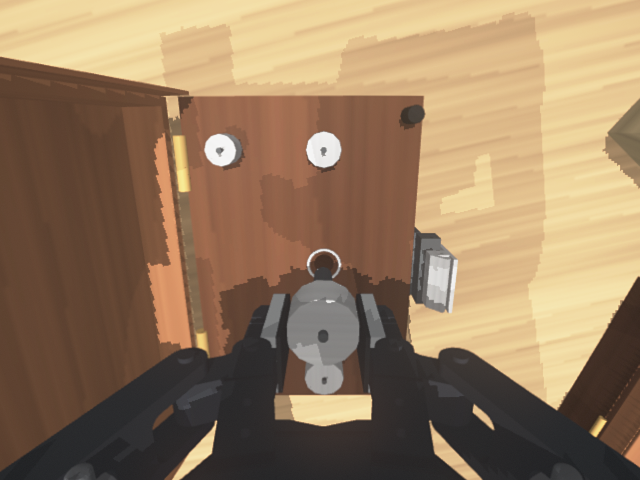

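All three views put the shank tip directly over the hole (wrist: hole (323,264), spur (323,336), as predicted). Lowering in small steps.

{"method": "arm_command", "body": {
  "steps": [
    [[0, 0.006, 0], [0, 0, 0], 0.1],
    [[0, 0.012, 0], [0, 0, 0], 0.1],
    [[0, 0.018, 0], [0, 0, 0], 0.1],
    [[0, 0.022, 0], [0, 0, 0], 0.1]
  ]
}}

```text
t: 7.35
tool_pos: [0.4983, 0.0333, 0.0896]
tool_rot: [-0.235, -2.098, 2.103]
contact_force: [-0.4, 0.1, -0.9]
opening: 0.028
```

```bash
python3 d.py .4984 .0332 .095 -102.9
```

```text
t 7.35 pos [0.4983 0.0333 0.0896] F [-0.43  0.06 -0.85] op 0.028
shift [-0.0001 -0.0054  0.0001] turn [-0.16 -0.07  0.17]
```

{"method": "arm_command", "body": {
  "steps": [
    [[0, 0.008, 0], [0, 0, 0], 0.1],
    [[0, 0.016, 0], [0, 0, 0], 0.1],
    [[0, 0.024, 0], [0, 0, 0], 0.1],
    [[0, 0.032, 0], [0, 0, 0], 0.1]
  ]
}}

```text
t: 7.75
tool_pos: [0.498, 0.0333, 0.0567]
tool_rot: [-0.235, -2.097, 2.103]
contact_force: [-0.3, 0.3, -1.0]
opening: 0.0277
```

{"method": "arm_command", "body": {
  "steps": [
    [[0, 0.003, 0], [0, 0, 0], 0.1],
    [[0, 0.005, 0], [0, 0, 0], 0.1],
    [[0, 0.005, 0], [0, 0, 0], 0.1]
  ]
}}

```text
t: 8.05
tool_pos: [0.4981, 0.0332, 0.0525]
tool_rot: [-0.234, -2.097, 2.103]
contact_force: [-3.9, 0.1, 4.7]
opening: 0.0281
```

{"method": "arm_command", "body": {
  "steps": [
    [[0, 0.001, 0], [0, 0, 0], 0.1],
    [[0, 0.001, 0], [0, 0, 0], 0.1]
  ]
}}

```text
t: 8.25
tool_pos: [0.4981, 0.0332, 0.0525]
tool_rot: [-0.232, -2.096, 2.102]
contact_force: [-3.8, -0.0, 5.9]
opening: 0.0282
```

{"method": "arm_command", "body": {
  "steps": [
    [[0, 0, 0], [0, 0, 0], 0.5],
    [[0, 0, 0], [0, 0, 0], 0.5],
    [[0, 0, 0], [0, 0, 0], 0.5]
  ]
}}

```text
t: 8.55
tool_pos: [0.4983, 0.0332, 0.0526]
tool_rot: [-0.233, -2.097, 2.102]
contact_force: [1.1, 0.2, 0.2]
opening: 0.0426
```

{"method": "arm_command", "body": {
  "steps": [
    [[0, -0.01, 0], [0, 0, 0], 0.5],
    [[0, -0.03, 0], [0, 0, 0], 0.5],
    [[0, -0.07, 0], [0, 0, 0], 0.5],
    [[0, -0.12, 0], [0, 0, 0], 0.5],
    [[0, -0.14, 0], [0, 0, 0], 0.5]
  ]
}}

```text
t: 9.05
tool_pos: [0.5016, 0.0334, 0.1991]
tool_rot: [-0.243, -2.101, 2.106]
contact_force: [0.6, 0.3, 0.5]
opening: 0.0425
```

Run:
```python
from h import *
from station import ctrl
for n in ["scene","side","wrist"]:
    p=ctrl.get_image(n); I=p["img"][:,:,::-1]
    I={"scene":I[150:290,240:420],"side":I[140:310,210:370],"wrist":I}[n]
    cv2.imwrite(f"pics/{n}6.png",I if n=="wrist" else cv2.resize(I,None,fx=3.5,fy=3.5,interpolation=cv2.INTER_CUBIC))
    print(n,proj(camof(p),[[.4984,.0332,.07],[.4984,.0332,.073]]))
o=ctrl.get_obs();print(o["tool_pos"],o["contact_force"],o["q"],o["t"],o["opening"])
```

```text
scene [[317.29637733 216.76642757]
 [317.30286203 216.00755531]]
side [[287.93863774 248.65028135]
 [287.88680864 247.42575808]]
wrist [[323.1484383  237.53116944]
 [323.15786535 238.60645487]]
[0.50037874 0.03345298 0.19535362] [ 0.33669512  0.15066124 -0.74389055] [-0.08024699 -0.22412012  1.93324411 -0.00268705  1.4325578   1.71697498] 9.2 0.04279657319199446
```

View pics/side6.png

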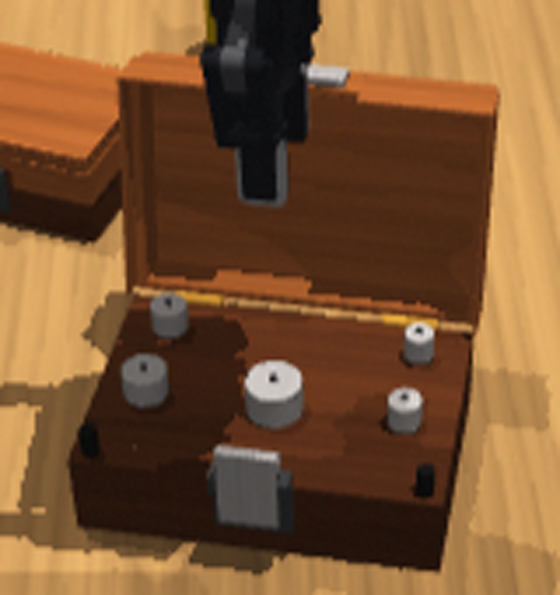

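View pics/wrist6.png

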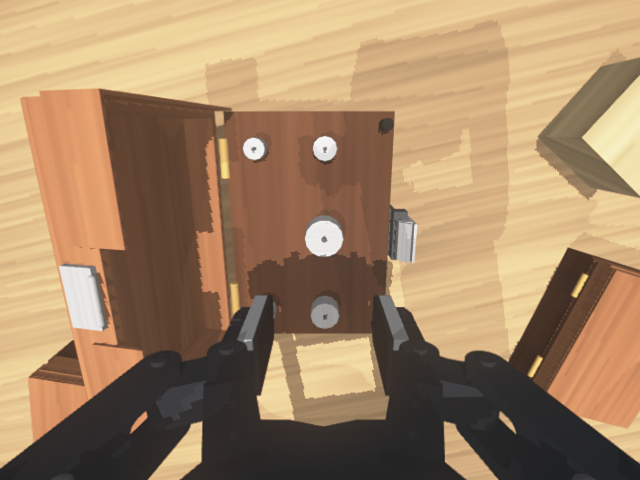

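The cutter is home (side spur at about (287.6,247.9), predicted (287.9,247.4)). Next I'll go over and behind the lid with the fingers shut. In this pose tool x = case y, tool y = down and tool z = −case x.

{"method": "arm_command", "body": {
  "steps": [
    [[0, -0.04, 0], [0, 0, 0], 0],
    [[0, -0.08, 0], [0, 0, 0], 0],
    [[0, -0.08, -0.04], [0, 0, 0], 0],
    [[0, -0.08, -0.085], [0, 0, 0], 0],
    [[0, -0.08, -0.13], [0, 0, 0], 0]
  ]
}}

```text
t: 9.7
tool_pos: [0.5291, 0.1614, 0.2733]
tool_rot: [-0.237, -2.096, 2.104]
contact_force: [1.2, -0.5, 0.4]
opening: 0.0001
```

```bash
cat > l.py <<'E'
# report tool in case coordinates and shift to reach target case coords
import sys,numpy as np
from h import *
from station import ctrl
from scipy.spatial.transform import Rotation as R
q=np.array([0.50103,0.04492,1.34589])
def rep(tx=None,ty=0,tz=None):
    o=ctrl.get_obs(); c,s=np.cos(q[2]),np.sin(q[2]); B=np.array([[c,s,0],[-s,c,0],[0,0,1]])
    p=B@(o["tool_pos"]-[q[0],q[1],0])
    print("t",round(o["t"],2),"case xyz",p.round(4),"Fcase",(B@o["contact_force"]).round(2),"op",round(o["opening"],4))
    if tx is not None:
        w=B.T@np.array([tx,ty,tz])+[q[0],q[1],0]
        M=R.from_rotvec(o["tool_rot"]); print("shift",M.inv().apply(w-o["tool_pos"]).round(4))
    return p
if __name__=="__main__":
    a=[float(v) for v in sys.argv[1:]]
    rep(*a)
E
python3 l.py .185 0 .155
```

```text
t 9.7 case xyz [ 0.1198 -0.0014  0.2733] Fcase [-0.27 -1.26  0.37] op 0.0001
shift [ 0.0013  0.118  -0.0656]
```

{"method": "arm_command", "body": {
  "steps": [
    [[0.001, 0, -0.045], [0, 0, 0], 0],
    [[0.001, 0.02, -0.066], [0, 0, 0], 0],
    [[0.001, 0.065, -0.066], [0, 0, 0], 0],
    [[0.001, 0.1, -0.066], [0, 0, 0], 0],
    [[0.001, 0.118, -0.066], [0, 0, 0], 0]
  ]
}}

```text
t: 10.2
tool_pos: [0.539, 0.2249, 0.1481]
tool_rot: [-0.226, -2.088, 2.104]
contact_force: [-0.9, -0.4, -1.1]
opening: 0.0006
```

```bash
python3 l.py .14 0 .155
python3 - <<'E'
from h import *
from station import ctrl
for n in ["scene","side"]:
    p=ctrl.get_image(n); I=p["img"][:,:,::-1]
    I={"scene":I[110:290,240:480],"side":I[60:310,170:420]}[n]
    cv2.imwrite(f"pics/{n}7.png",cv2.resize(I,None,fx=2.4,fy=2.4))
E
```

```text
t 10.2 case xyz [0.1839 0.0031 0.1481] Fcase [-0.56  0.84 -1.1 ] op 0.0006
shift [-0.0031 -0.0066  0.044 ]
```

View pics/scene7.png

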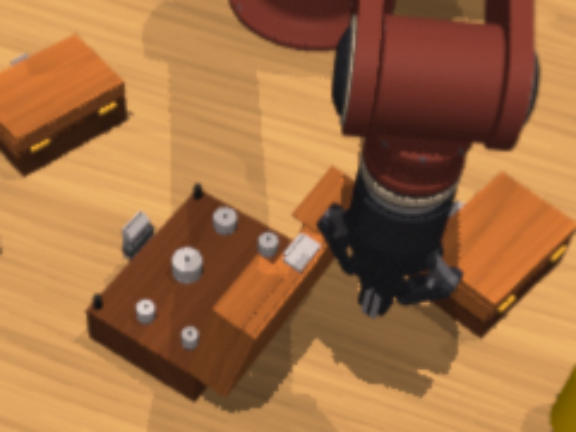

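Fingers are shut behind the lid, but the elbows of the closed gripper spread along the push direction. I'll turn 90° so the jaws lie along the hinge.

{"method": "arm_command", "body": {
  "steps": [
    [[0, -0.01, -0.01], [0, -8.5, 0], 0],
    [[0, -0.01, -0.01], [0, -17, 0], 0],
    [[0, -0.01, -0.01], [0, -25.5, 0], 0],
    [[0, -0.01, -0.01], [0, -34, 0], 0],
    [[0, -0.01, -0.01], [0, -42.5, 0], 0]
  ]
}}

```text
t: 10.8
tool_pos: [0.5414, 0.2344, 0.1591]
tool_rot: [-0.529, 1.932, -1.936]
contact_force: [-0.7, -0.3, 0.3]
opening: -0.0002
```

{"method": "arm_command", "body": {
  "steps": [
    [[0, 0, 0], [0, -8.5, 0], 0],
    [[0, 0, 0], [0, -17, 0], 0],
    [[0, 0, 0], [0, -25.5, 0], 0],
    [[0, 0, 0], [0, -34, 0], 0],
    [[0, 0, 0], [0, -42.5, 0], 0]
  ]
}}

```text
t: 11.3
tool_pos: [0.5417, 0.2343, 0.16]
tool_rot: [-1.065, 1.434, -1.429]
contact_force: [0.0, -0.1, 0.6]
opening: 0.0
```

```bash
python3 l.py .155 0 .157;python3 d.py .54 .23 .157 -12.9
```

```text
t 11.3 case xyz [0.1937 0.0026 0.16  ] Fcase [-0.12 -0.07  0.56] op 0.0
shift [0.0384 0.0033 0.0056]
t 11.3 pos [0.5417 0.2343 0.16  ] F [ 0.04 -0.13  0.56] op 0.0
shift [ 0.0046  0.003  -0.0003] turn [ 0.6  -4.43  0.5 ]
```

{"method": "arm_command", "body": {
  "steps": [
    [[0.02, 0.003, 0.003], [0.6, -4.4, 0.5], 0],
    [[0.038, 0.003, 0.0055], [0.6, -4.4, 0.5], 0],
    [[0.038, 0.003, 0.0055], [0.6, -4.4, 0.5], 0]
  ]
}}

```text
t: 11.6
tool_pos: [0.5355, 0.1946, 0.1577]
tool_rot: [-1.092, 1.376, -1.377]
contact_force: [0.1, 0.5, 0.1]
opening: -0.0
```

```bash
python3 l.py .14 0 .157
python3 - <<'E'
from h import *
from station import ctrl
for n in ["scene"]:
    p=ctrl.get_image(n); I=p["img"][:,:,::-1]
    I={"scene":I[110:290,240:480]}[n]
    cv2.imwrite(f"pics/{n}8.png",cv2.resize(I,None,fx=3,fy=3))
E
```

```text
t 11.6 case xyz [ 0.1536 -0.0002  0.1577] Fcase [0.54 0.04 0.06] op -0.0
shift [ 0.0136  0.0007 -0.0001]
```

View pics/scene8.png

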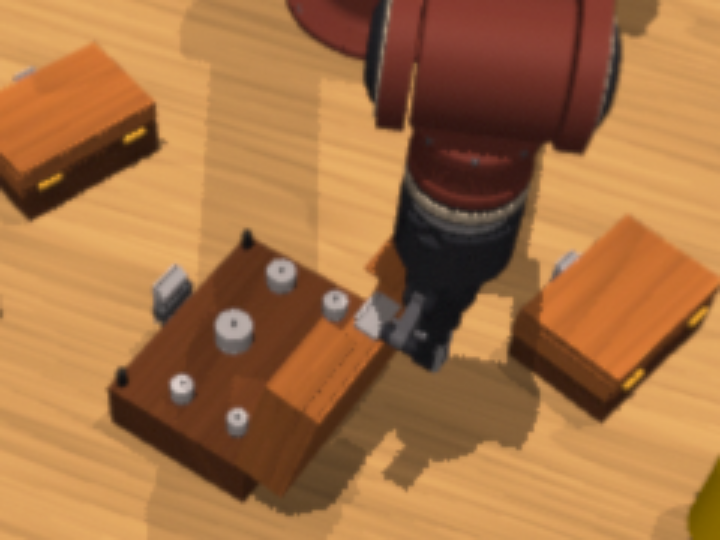

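{"method": "arm_command", "body": {
  "steps": [
    [[0.012, 0, 0], [0, 0, 0], 0],
    [[0.02, -0.001, 0], [0, 0, 0], 0],
    [[0.027, -0.003, 0], [0, 0, 0], 0],
    [[0.034, -0.006, 0], [0, 0, 0], 0],
    [[0.042, -0.01, 0], [0, 0, 0], 0]
  ]
}}

```text
t: 12.15
tool_pos: [0.5259, 0.154, 0.1678]
tool_rot: [-1.092, 1.376, -1.376]
contact_force: [0.7, 0.6, -2.0]
opening: 0.0001
```

```bash
python3 l.py .111 0 .168
python3 - <<'E'
from h import *
for th in np.radians([90,80,70,60,50,40,30,20,12]):
    r=.118; print(np.degrees(th).round(), [round(.065-r*np.cos(th)+.035*np.sin(th)+.011,4), round(.05+r*np.sin(th)+.035*np.cos(th),4)])
E
```

```text
t 12.15 case xyz [1.119e-01 1.000e-04 1.678e-01] Fcase [ 0.79 -0.56 -2.01] op 0.0001
shift [ 0.0009 -0.0002  0.0001]
90.0 [np.float64(0.111), np.float64(0.168)]
80.0 [np.float64(0.09), np.float64(0.1723)]
70.0 [np.float64(0.0685), np.float64(0.1729)]
60.0 [np.float64(0.0473), np.float64(0.1697)]
50.0 [np.float64(0.027), np.float64(0.1629)]
40.0 [np.float64(0.0081), np.float64(0.1527)]
30.0 [np.float64(-0.0087), np.float64(0.1393)]
20.0 [np.float64(-0.0229), np.float64(0.1232)]
12.0 [np.float64(-0.0321), np.float64(0.1088)]
```

{"method": "arm_command", "body": {
  "steps": [
    [[0.011, -0.0025, 0], [0, 0, 0], 0],
    [[0.022, -0.0045, 0], [0, 0, 0], 0],
    [[0.033, -0.005, 0], [0, 0, 0], 0],
    [[0.0435, -0.005, 0], [0, 0, 0], 0],
    [[0.054, -0.004, 0], [0, 0, 0], 0]
  ]
}}

```text
t: 12.65
tool_pos: [0.5136, 0.1004, 0.172]
tool_rot: [-1.091, 1.376, -1.376]
contact_force: [0.0, 1.6, 1.3]
opening: -0.0003
```

```bash
python3 l.py .0473 0 .1697
python3 - <<'E'
from h import *
from station import ctrl
for n in ["scene"]:
    p=ctrl.get_image(n); I=p["img"][:,:,::-1]
    I={"scene":I[110:290,240:480]}[n]
    cv2.imwrite(f"pics/{n}9.png",cv2.resize(I,None,fx=3,fy=3))
E
```

```text
t 12.65 case xyz [0.0569 0.0002 0.172 ] Fcase [1.57 0.31 1.34] op -0.0003
shift [0.0096 0.0023 0.0002]
```

View pics/scene9.png

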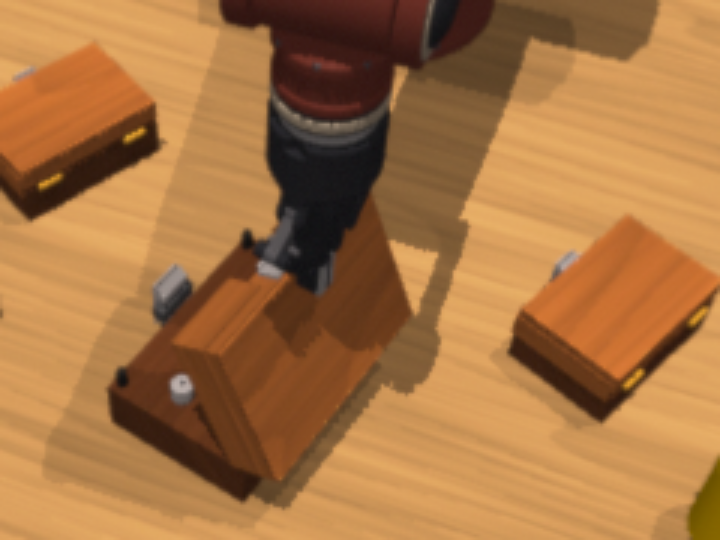

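The lid is following at about 65°. Continuing along the arc.

{"method": "arm_command", "body": {
  "steps": [
    [[0.0095, 0.0025, 0], [0, 0, 0], 0],
    [[0.02, 0.0055, 0], [0, 0, 0], 0],
    [[0.03, 0.009, 0], [0, 0, 0], 0],
    [[0.0395, 0.014, 0], [0, 0, 0], 0],
    [[0.049, 0.0195, 0], [0, 0, 0], 0]
  ]
}}

```text
t: 13.2
tool_pos: [0.5019, 0.0505, 0.1517]
tool_rot: [-1.093, 1.376, -1.378]
contact_force: [0.2, -0.2, 0.8]
opening: 0.0
```

```bash
for a in "-.0087 0 .1393" "-.0229 0 .1232" "-.0321 0 .1088"; do python3 l.py $a; done
```

```text
t 13.2 case xyz [0.0057 0.0005 0.1517] Fcase [-0.17 -0.24  0.8 ] op 0.0
shift [0.0143 0.0124 0.0005]
t 13.2 case xyz [0.0057 0.0005 0.1517] Fcase [-0.17 -0.24  0.8 ] op 0.0
shift [0.0285 0.0285 0.0006]
t 13.2 case xyz [0.0057 0.0005 0.1517] Fcase [-0.17 -0.24  0.8 ] op 0.0
shift [0.0377 0.043  0.0006]
```

{"method": "arm_command", "body": {
  "steps": [
    [[0.0075, 0.006, 0], [0, 0, 0], 0],
    [[0.0145, 0.0125, 0], [0, 0, 0], 0],
    [[0.022, 0.02, 0], [0, 0, 0], 0],
    [[0.0285, 0.0285, 0], [0, 0, 0], 0],
    [[0.033, 0.035, 0], [0, 0, 0], 0]
  ]
}}

```text
t: 13.7
tool_pos: [0.4938, 0.0178, 0.1155]
tool_rot: [-1.093, 1.377, -1.378]
contact_force: [-0.2, -0.1, 1.2]
opening: -0.0
```

```bash
python3 l.py -.0321 0 .1088
python3 - <<'E'
from h import *
from station import ctrl
for n in ["scene","side"]:
    p=ctrl.get_image(n); I=p["img"][:,:,::-1]
    I={"scene":I[110:290,240:480],"side":I[160:310,190:390]}[n]
    cv2.imwrite(f"pics/{n}10.png",cv2.resize(I,None,fx=3,fy=3))
E
```

```text
t 13.7 case xyz [-0.028   0.001   0.1155] Fcase [-0.16  0.19  1.16] op -0.0
shift [0.0041 0.0067 0.0011]
```

View pics/scene10.png

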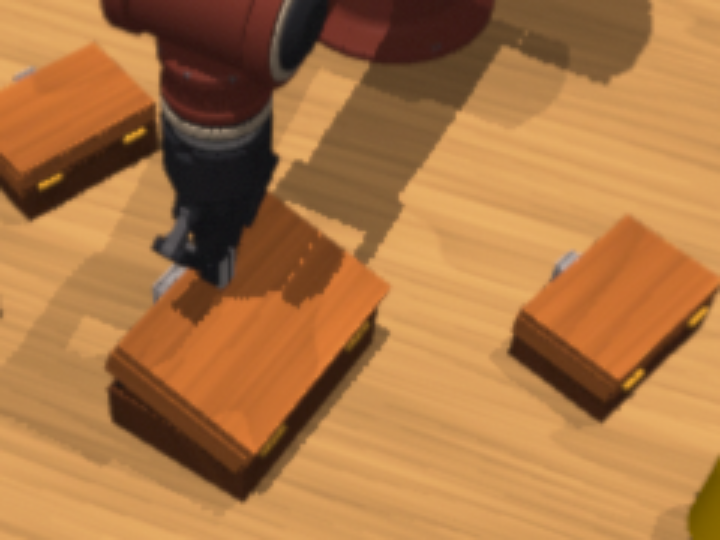

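View pics/side10.png

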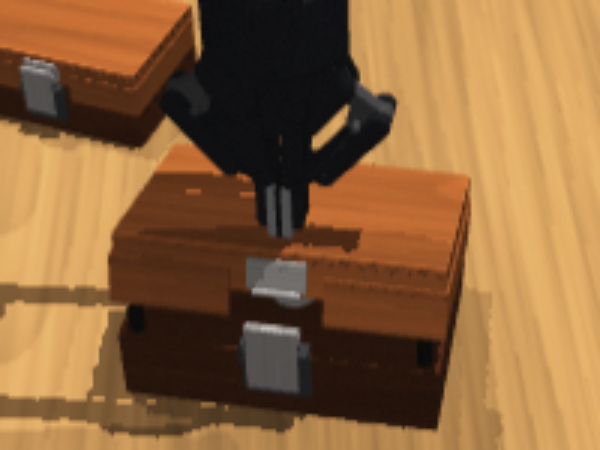

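The lid is at about 16° with the fingertips near the middle of the free edge. Now slower, reading force.

{"method": "arm_command", "body": {
  "steps": [
    [[0.003, 0.0035, 0], [0, 0, 0], 0],
    [[0.006, 0.007, 0], [0, 0, 0], 0],
    [[0.008, 0.0105, 0], [0, 0, 0], 0]
  ]
}}

```text
t: 14.1
tool_pos: [0.4912, 0.0102, 0.1043]
tool_rot: [-1.094, 1.379, -1.377]
contact_force: [0.3, 0.7, 0.1]
opening: -0.0001
```

{"method": "arm_command", "body": {
  "steps": [
    [[0.001, 0.002, 0], [0, 0, 0], 0],
    [[0.0015, 0.004, 0], [0, 0, 0], 0]
  ]
}}

```text
t: 14.3
tool_pos: [0.4908, 0.0086, 0.1001]
tool_rot: [-1.095, 1.379, -1.377]
contact_force: [-0.3, -1.1, 3.4]
opening: 0.0001
```

{"method": "arm_command", "body": {
  "steps": [
    [[0.0005, 0.001, 0], [0, 0, 0], 0],
    [[0.0005, 0.002, 0], [0, 0, 0], 0]
  ]
}}

```text
t: 14.5
tool_pos: [0.4908, 0.0081, 0.099]
tool_rot: [-1.095, 1.379, -1.377]
contact_force: [-2.8, -1.0, 5.0]
opening: -0.0001
```

{"method": "arm_command", "body": {
  "steps": [
    [[0, 0.001, 0], [0, 0, 0], 0],
    [[0, 0.002, 0], [0, 0, 0], 0]
  ]
}}

```text
t: 14.7
tool_pos: [0.4911, 0.0078, 0.0975]
tool_rot: [-1.095, 1.378, -1.378]
contact_force: [-0.9, -1.2, 3.7]
opening: 0.0002
```

{"method": "arm_command", "body": {
  "steps": [
    [[0, 0.001, 0], [0, 0, 0], 0],
    [[0, 0.002, 0], [0, 0, 0], 0]
  ]
}}

```text
t: 14.9
tool_pos: [0.4913, 0.0075, 0.0956]
tool_rot: [-1.095, 1.377, -1.378]
contact_force: [-1.6, -2.0, 4.3]
opening: -0.0003
```

{"method": "arm_command", "body": {
  "steps": [
    [[0, 0.001, 0], [0, 0, 0], 0],
    [[0, 0.002, 0], [0, 0, 0], 0]
  ]
}}

```text
t: 15.1
tool_pos: [0.4915, 0.0072, 0.0937]
tool_rot: [-1.095, 1.376, -1.379]
contact_force: [-1.9, -3.5, 5.1]
opening: 0.0001
```

```bash
python3 l.py -.041 0 .09
```

```text
t 15.1 case xyz [-0.0389  0.0009  0.0937] Fcase [-3.79  1.07  5.12] op 0.0001
shift [0.0021 0.0037 0.0009]
```

{"method": "arm_command", "body": {
  "steps": [
    [[0, 0.001, 0], [0, 0, 0], 0],
    [[0, 0.002, 0], [0, 0, 0], 0]
  ]
}}

```text
t: 15.3
tool_pos: [0.4915, 0.0068, 0.092]
tool_rot: [-1.096, 1.376, -1.38]
contact_force: [-3.3, -2.6, 5.6]
opening: -0.0
```

{"method": "arm_command", "body": {
  "steps": [
    [[0, 0.001, 0], [0, 0, 0], 0],
    [[0, 0.002, 0], [0, 0, 0], 0]
  ]
}}

```text
t: 15.5
tool_pos: [0.4916, 0.0069, 0.0898]
tool_rot: [-1.096, 1.376, -1.38]
contact_force: [-0.2, -2.9, 3.9]
opening: 0.0003
```

{"method": "arm_command", "body": {
  "steps": [
    [[0, 0.0015, 0], [0, 0, 0], 0]
  ]
}}

```text
t: 15.6
tool_pos: [0.4918, 0.0066, 0.0885]
tool_rot: [-1.096, 1.375, -1.38]
contact_force: [-5.0, -2.4, 13.9]
opening: 0.0003
```

{"method": "arm_command", "body": {
  "steps": [
    [[0, 0.0015, 0], [0, 0, 0], 0]
  ]
}}

```text
t: 15.7
tool_pos: [0.4919, 0.0065, 0.0884]
tool_rot: [-1.097, 1.376, -1.38]
contact_force: [-8.6, -0.3, 18.1]
opening: -0.0002
```

Run:
```python
from h import *
from station import ctrl
for n in ["scene","side"]:
    p=ctrl.get_image(n); I=p["img"][:,:,::-1]
    I={"scene":I[170:270,270:400],"side":I[190:310,220:370]}[n]
    cv2.imwrite(f"pics/{n}11.png",cv2.resize(I,None,fx=5,fy=5))
o=ctrl.get_obs();print(o["tool_pos"],o["contact_force"])
```

```text
[0.49182089 0.00651116 0.08851659] [-6.73650052 -1.74026961 11.83370983]
```

View pics/side11.png

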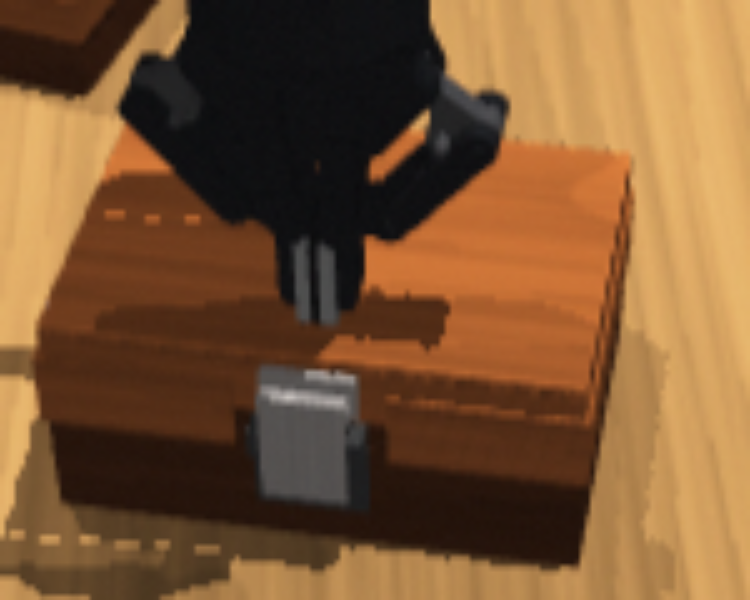

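Force built up, dropped at z=0.0898 (the snap), then climbed steeply over the next 1.5 mm (the hard stop). I'll stop here, back off and check.

{"method": "arm_command", "body": {
  "steps": [
    [[0, -0.004, 0], [0, 0, 0], 0],
    [[0, -0.02, 0], [0, 0, 0], 0],
    [[0, -0.06, 0], [0, 0, 0], 0],
    [[0, -0.11, 0], [0, 0, 0], 0],
    [[0, -0.12, 0], [0, 0, 0], 0]
  ]
}}

```text
t: 16.3
tool_pos: [0.4952, 0.0073, 0.2147]
tool_rot: [-1.089, 1.368, -1.384]
contact_force: [0.4, 0.2, 0.8]
opening: 0.0
```

{"method": "arm_command", "body": {
  "steps": [
    [[-0.04, -0.02, 0], [0, 0, 0], 0],
    [[-0.08, -0.04, 0], [0, 0, 0], 0],
    [[-0.12, -0.04, 0], [0, 0, 0], 0],
    [[-0.12, -0.04, 0], [0, 0, 0], 0]
  ]
}}

```text
t: 16.7
tool_pos: [0.5227, 0.1283, 0.2541]
tool_rot: [-1.089, 1.365, -1.379]
contact_force: [-0.6, -0.6, -0.4]
opening: -0.0001
```

Run:
```python
from h import *
from station import ctrl
for n in ["scene","side"]:
    p=ctrl.get_image(n); I=p["img"][:,:,::-1]
    I={"scene":I[170:270,270:400],"side":I[190:310,220:370]}[n]
    cv2.imwrite(f"pics/{n}12.png",cv2.resize(I,None,fx=5,fy=5,interpolation=cv2.INTER_CUBIC))
o=ctrl.get_obs();print(o["t"],o["tool_pos"],o["contact_force"])
q=np.array([0.50103,0.04492,1.34589])
for th in(-.05,-.02,0,.02,.05,.1):
    Q=np.array([[.065-.13*np.cos(th)+.035*np.sin(th),y,.05+.13*np.sin(th)+.035*np.cos(th)] for y in(.095,-.095)])
    print(th,((proj("side",casept(q,Q))-[220,190])*5).round(0).tolist(),((proj("scene",casept(q,Q))-[270,170])*5).round(0).tolist())
```

```text
16.8 [0.52183324 0.12521777 0.25299152] [ 0.2014085  -0.69153499 -0.53158399]
-0.05 [[35.0, 351.0], [584.0, 417.0]] [[257.0, 46.0], [19.0, 303.0]]
-0.02 [[34.0, 341.0], [585.0, 407.0]] [[259.0, 42.0], [20.0, 299.0]]
0 [[34.0, 335.0], [586.0, 400.0]] [[260.0, 39.0], [21.0, 297.0]]
0.02 [[34.0, 328.0], [586.0, 393.0]] [[261.0, 36.0], [22.0, 294.0]]
0.05 [[34.0, 317.0], [587.0, 383.0]] [[263.0, 32.0], [23.0, 291.0]]
0.1 [[33.0, 299.0], [589.0, 364.0]] [[267.0, 25.0], [26.0, 285.0]]
```

View pics/side12.png

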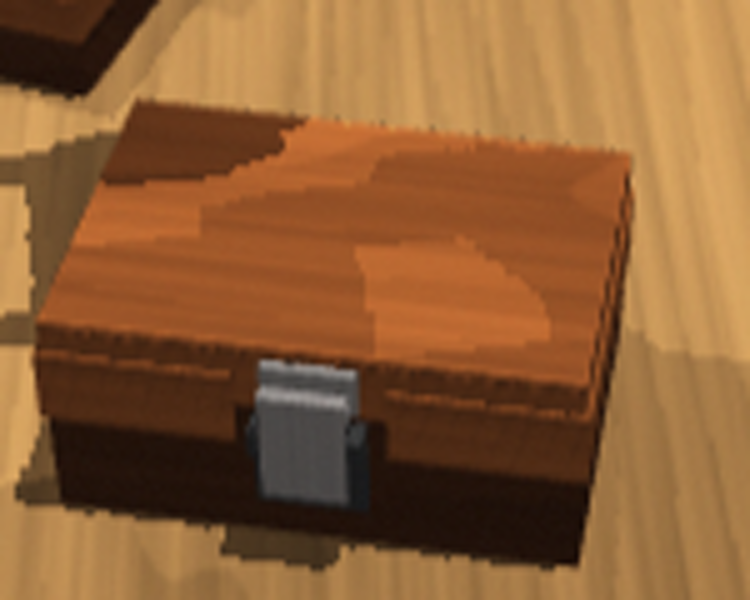

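View pics/scene12.png

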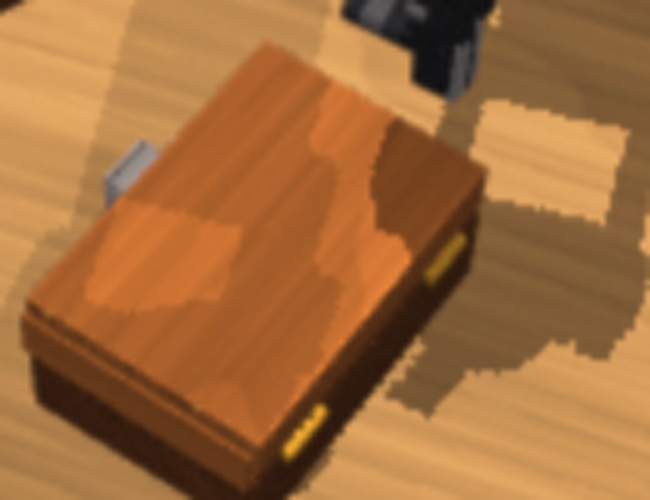

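The lid stays down. I'll compare the catch's position with the first side picture to confirm it has sprung back, and check for any creep.

Run:
```python
from h import *
from station import ctrl
p=ctrl.get_image("side"); I=p["img"]; cv2.imwrite("pics/side13.png",I[:,:,::-1])
a=cv2.imread("pics/side0.png"); b=I[:,:,::-1]
T=a[270:290,273:290]  # catch plate
r=cv2.matchTemplate(b[262:300,265:300],T,cv2.TM_CCOEFF_NORMED); print(cv2.minMaxLoc(r))
v=np.hstack([cv2.resize(x[250:305,255:310],None,fx=7,fy=7,interpolation=cv2.INTER_NEAREST) for x in(a,b)]); cv2.imwrite("pics/cmp.png",v)
q=np.array([0.50103,0.04492,1.34589])
print(proj("side",casept(q,[[-.085,0,.084],[-.089,0,.084]])))
```

```text
(-0.09068756550550461, 0.9925233125686646, (10, 0), (8, 8))
[[278.88368166 272.23809194]
 [278.36958869 273.95558902]]
```

View pics/cmp.png

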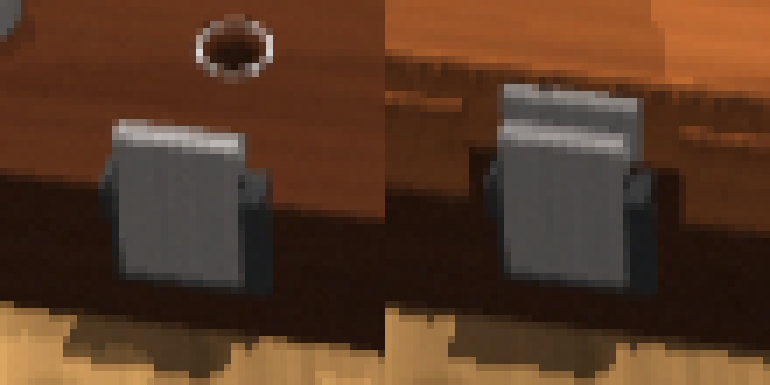

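Run:
```python
from station import ctrl
o=ctrl.get_obs();print(o["t"],o["tool_pos"],o["contact_force"])
print(ctrl.finish_job())
```

```text
16.85 [0.52175054 0.12440849 0.25294624] [-0.11401972  0.12875336 -0.38938855]
the job is handed in; nothing more can be done
None
```

I moved the loose cutter from its stand into the case's empty hole and released it. Then I swung the lid over, pressed it past the catch and backed the arm clear. The job was handed in at about 17 s of the 67 s allowed.

- **Cutter:** after release, its spur appeared within half a pixel of the position predicted for fully home in the side view. I could not check it again after the lid was shut.
- **Latch:** force rose to about 6 N, dropped at the snap, then climbed at the hard stop. After I backed off, the lid stayed down with its nose hidden behind the catch. The catch had not moved from its place in the first side picture, so it has sprung back.
- **Lid angle, least certain:** the side view reads about 0.04 rad and the scene view about 0.00, against a limit of 0.055. The side reading leaves little margin.
- **Lid force:** the vertical reading peaked at 18 N, about 20 N with the sideways part, against the 22 N limit. I read force only between moves, so a brief higher spike is possible.
- **Bystanders:** I never went near the tape roll, offcut or glue, but I did not re-measure their positions at the end.

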